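# Swing the grow lamp over the plant and stop it there

## Robot

A 7-joint arm with a two-finger parallel gripper is mounted at the origin on the work surface. World frame = base frame: x ahead of the robot, y to its left, z up, the work surface at z = 0. Lengths are in m, angles in rad, forces in N, time in s.
With the tool pointing down it reaches from about 0.425 to 0.95 m from the base axis. Payload 16.7 kg.
Tool frame: the origin (TCP) lies on the centre line of the jaws, within the pads' length; the fingertips stand 22 mm ahead of it and the grasp point (between the pads) lies 3 mm ahead of it; z points along the fingers, y is the line along which they close (so a half turn about z gives the same grasp; the last joint's range is limited). The gripper opens to 94 mm and grips with 3 to 60 N. Pads are 16 mm wide; open, the fingers measure 119 mm over their backs; the gripper's body (75 mm by 177 mm) begins 78 mm behind the grasp point.
Start: joints at [-1.456, 0.426, 0.074, 1.606, -0.034, 1.111, -0.067], TCP at [0.177, 0.651, 0.227] pointing down, gripper open.
Joint ranges: [-2.85, 2.85], [-0.5, 2.14], [-1.23, 1.37], [0.21, 2.46], [-1.02, 4.16], [0.16, 2.05], [-2.73, 2.73]. Speed limits (rad/s): [1.89, 1.89, 2.39, 2.39, 3.01, 3.01, 3.01].

## Interface

Orientations are given as a 3x3 rotation matrix whose columns are the frame's x, y, z axes.
In Python, from bench import r gives the robot as it stands.
- The arm moves only by the tool jog_arm, never from a script. Its argument "series" is a list of rows, each a list of 7 numbers: the shift along the world's x, y, z as a fraction of full scale, then the turn, a rotation vector about the world's x, y, z as a fraction of full scale, then the closure, from -1 (fully open) to 1 (shut). In form: [[dx, dy, dz, wx, wy, wz, gripper], ...]. A call has 1 to 8 rows; each row is the pose to reach, as a shift and turn from the pose commanded when the call began, turning the shorter way round; what a row does not reach only later rows make up. Full scale, the value 1, is 0.8 m for a shift and pi rad for a turn. A row lasts 1/10 s, in which the tool goes at most 50 mm and 8.59 degrees, less where a joint would pass 70% of its speed; a pose out of reach is approached as far as the arm can. A call with a number of a shift or a turn outside -1 to 1 is refused whole. A call with a gripper value outside its range is refused whole. The fingers move at their own pace and stop on an object; "force" is the grip in N (left out, the last holds). Time passes only in rows, so rows that repeat a pose let the fingers close. It gives the time, the measured TCP pose, the force, the opening and the grip force at its end, in the units of the state.
- r.sense(): the state, without advancing time (a new reading comes with each control period).
- r.read_camera(name): name is "scene" or "top"; returns the picture (480x640x3 uint8, red, green, blue); there is no depth.
- r.get_calibration(name): a dict with "fov_y" (degrees; the focal length in pixels is half the picture's height over the tangent of half this angle, whatever the lens; pixels are square), "cx", "cy" (the principal point, pixels), "extrinsics" (4x4, takes a point from camera to world coordinates). Camera axes: x right, y down, z forward; pixel columns grow to the right and rows downward; lengths in m; the calibration is good to about 2 mm. A picture is of the moment at which its call begins. get_calibration takes no time and is no camera call.
- r.sign_off(): hands the job in; it is judged then, once.
The state is a dict: "time": time; "q": joint angles; "dq": joint speeds; "tau": joint torques, N m; "position": TCP position; "ee_rot": TCP orientation; "ft_force": force on the tool from outside, world axes, zero at the start; "moment": the same for the moment, N m; "opening": opening from 0.0 (shut) to 1.0 (fully open); "grip_force": force on a finger pad.
Only numpy, scipy, OpenCV 4.12 (cv2) and the standard library are available. Lean on these libraries where they do the work, as an engineer would, in place of code of your own. Each camera call takes 0.05 s, during which the arm holds its last target. There are 200 camera calls.

## Task

Swing the heavy boom lamp from its parked place on the left round to the right until its head is centred over the potted plant, and bring it to rest there, let go of and standing still for a few seconds, all within twenty seconds. The head is hot: push and brake it only gently on the two rubber side bumpers, never on the housing or boom, and do not let it race or run into its end stops. Leave the plant and the other things on the table alone.

Things in the scene. Friction and masses are not known exactly. Their poses are not given: they have to be found in the camera images.
- pivot (a point): Point on the lamp's vertical hinge line, on the white and copper post (round base of radius 85 mm, post top 262 mm high), 215 mm above the table at the height of the boom's centre line. Its own -x axis is the direction in which the boom points at joint value 0; z is up.
- boom (a joint): Boom angle (rad) about the vertical hinge: 0 points along the pivot's -x axis (roughly to the robot); it grows counter-clockwise seen from above, carrying the head to the robot's right (-y). Starts at rest between -0.7 and -0.45. End stops at -1.05 and +1.05: stay within 1.02. Keep below 0.9 rad/s; a ball-bearing hinge without spring, it coasts for many seconds.
- lamp: The lamp's fixed foot and post, origin under the post at table height. Head and boom tube (22 mm copper) are hot: do not touch. Moment of inertia of the whole boom about the hinge 0.16 kg m2 nominal (head 2 kg nominal; hidden, a third more or less), hinge damping about 0.008 N m s/rad, dry friction about 0.001 N m.
- head_centre (a point): Centre of the lamp head, on the boom's centre line 270 mm from the hinge and 215 mm above the table. The head is a white box 130 x 130 mm, from 185 to 245 mm above the table, with a finned top; its own x axis points along the boom to the hinge, y across it.
- bumper_left (a joint): Travel (m) of the black sprung bumper on the head's left (+y at angle 0): a horizontal roll of radius 27 mm, 110 mm long along the boom, 270 mm from the hinge, 215 mm above the table; outer face 100 mm from the boom's centre line. Spring 60 N/m, nearly undamped (it throws the boom back), 28 mm travel; over 10 N is a slam. Pressing it drives the boom to larger angles.
- bumper_right (a joint): The same kind of bumper on the head's other (right, -y) side; pressing it drives the boom to smaller angles, so it brakes the swing.
- plant_centre (a point): Centre of the plant pot's rim, 70 mm above the table. The pot is terracotta, radius 48 mm.
- plant: The small potted plant, leaves up to 125 mm high spreading 75 mm about the pot; fixed under the circle of the lamp head, at a boom angle of 0.2 to 0.6. Origin NOT at the pot but on the lamp's hinge line at table height; the pot stands 270 mm along its own -x axis.
- flask: Black drinking flask, radius 34 mm, 220 mm high, standing at the right rear; origin at the centre of its underside. Leave it.
- tumbler: Clear tumbler, radius 36 mm, 85 mm high; origin under its centre. Leave it.
- matchbox: Blue flat box 110 x 70 x 22 mm lying at the front right; origin under its centre. Leave it.
- saucer: White saucer, radius 50 mm, 18 mm high, at the front left; origin under its centre. Leave it.
Things that resemble listed ones, but are neither listed nor needed, are in the scene too. Of the things that look like the plant, the largest one is meant.

How it is judged:
On the way:
1. the head stands still and untouched over the plant for 3 s (horizontal distance between head_centre and plant_centre below 0.03 m and velocity of joint boom between -0.03 and 0.03 rad/s and contact force between each of the fingers, the arm and boom below 0.1 N), for 3 s.
At the end, for the whole second after the job is handed in: The head's centre is within 30 mm (horizontally) of the plant's centre, the boom turns slower than 0.03 rad/s, and the robot touches no part of it (all of step 1).
It fails at once if the hot housing or boom tube is touched (over 2 N) (contact force between any of the fingers, the arm and boom_c0 above 2 N or contact force between any of the fingers, the arm and boom_c1 above 2 N or contact force between any of the fingers, the arm and boom_c2 above 2 N).
It fails at once if a slam: over 10 N on the lamp's moving part (contact force between any of the fingers, the arm and boom above 10 N).
It fails at once if the boom runs into an end stop or races (over 0.9 rad/s) (value of joint boom above 1.02 rad or value of joint boom below -1.02 rad or velocity of joint boom above 0.9 rad/s or velocity of joint boom below -0.9 rad/s).
It fails at once if the plant is touched (over 2 N) (contact force between any of the fingers, the arm and plant above 2 N).
It fails at once if a bystander is moved more than 20 mm (distance of any of flask, tumbler, matchbox, saucer from where it was at the start of the episode above 0.02 m).
It also fails if it takes over 34 s, if anything falls off the work surface, if the arm or the gripper's body presses on something with over 40 N, if the wrist force passes 120 N, or if a joint passes its speed limit or range.

## Working session

There is one attempt and no reset: what is moved stays moved. The work goes in short steps, Python scripts to look and compute and a tool call to move; the robot and the scene stay as the last step left them, time stands still between calls to the robot, and variables do not carry over. Pictures are saved under pics/ and viewed, at most 10 in all, crops included, and the job is handed in when it is done.

Besides the shell and the picture viewer there is one more tool, called as name(argument=value, ...) on one line, values as JSON. jog_arm: Moves the arm, as the interface text tells. Shift numbers are shares of 0.8 m and turn numbers shares of pi rad, none past 1 either way. Its arguments: {"type":"object","properties":{"series":{"type":"array"},"force":{"type":"number"}},"required":["series"]}

```bash
mkdir -p pics; cat > h.py <<'E'
import numpy as np, cv2
from bench import r
def cast(cal,u,v,z):
    T=np.array(cal["extrinsics"]);f=240/np.tan(np.radians(cal["fov_y"])/2)
    d=T[:3,:3]@np.array([(u-cal["cx"])/f,(v-cal["cy"])/f,1]);o=T[:3,3]
    return o+d*(z-o[2])/d[2]
def proj(cal,p):
    T=np.array(cal["extrinsics"]);f=240/np.tan(np.radians(cal["fov_y"])/2)
    c=T[:3,:3].T@(np.array(p)-T[:3,3]);return cal["cx"]+f*c[0]/c[2],cal["cy"]+f*c[1]/c[2]
E
python3 - <<'E'
from h import *
for n in("scene","top"):
    im=r.read_camera(n);cv2.imwrite(f"pics/{n}0.png",im[:,:,::-1]);c=r.get_calibration(n);print(n,c["fov_y"],c["cx"],c["cy"],np.round(c["extrinsics"],3).tolist())
s=r.sense();print(s["time"],s["position"],np.round(s["ee_rot"],2).tolist(),s["ft_force"],s["opening"])
E
```

```text
scene 54.967637345484675 318.5193416352787 234.6125936094536 [[-0.779, 0.513, -0.361, 1.012], [0.627, 0.633, -0.454, 0.343], [-0.005, -0.58, -0.815, 1.009], [0.0, 0.0, 0.0, 1.0]]
top 42.562665325328304 334.4767764417922 236.1877509186473 [[0.012, -0.991, 0.132, 0.478], [-1.0, -0.012, -0.003, -0.128], [0.004, -0.132, -0.991, 1.434], [0.0, 0.0, 0.0, 1.0]]
0.1 [0.17658454 0.65111677 0.22686433] [[-0.97, 0.26, -0.0], [0.26, 0.97, -0.0], [-0.0, -0.0, -1.0]] [ 0.19661313 -0.55194286 -0.17853062] 0.9996829344447413
```

View pics/top0.png

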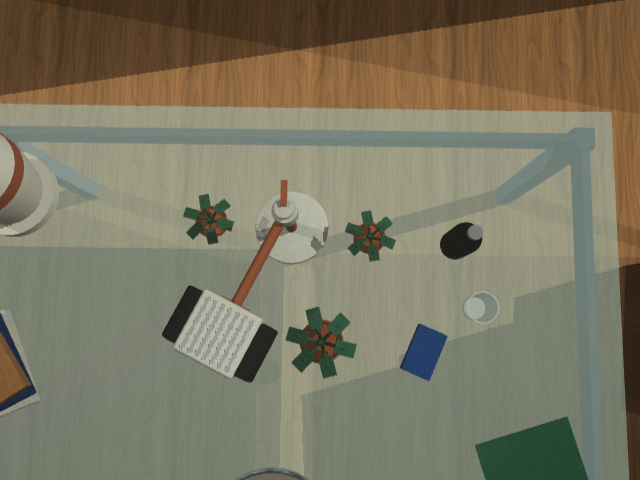

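View pics/scene0.png

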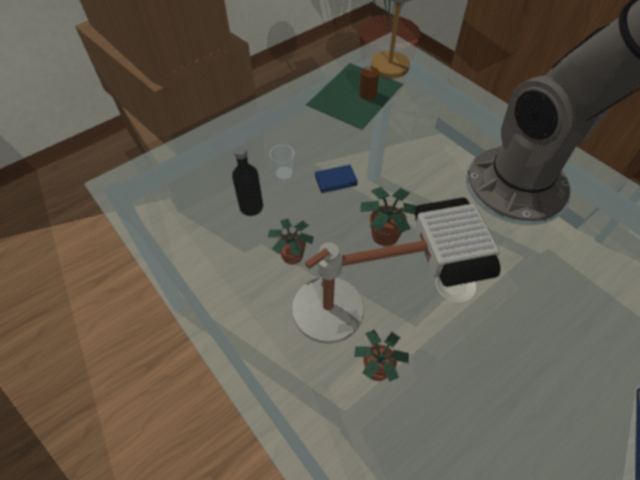

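Three plant lookalikes are visible in the top view, at (210,220), (370,237) and (322,342). The last has the widest leaves and stands on the front of the head circle at a positive angle, so it fits. I'll confirm it in an enlarged crop while measuring.

```bash
cat >> h.py <<'E'
C=r.get_calibration("top")
def big(m):
    n,l,s,c=cv2.connectedComponentsWithStats(m.astype(np.uint8));k=1+np.argmax(s[1:,4]);return (l==k).astype(np.uint8)
def boom_meas(im):
    # white head top: minAreaRect over bright region in head window
    hsv=cv2.cvtColor(im,cv2.COLOR_RGB2HSV);m=((hsv[...,2]>150)&(hsv[...,1]<40)).astype(np.uint8)
    return m
E
python3 - <<'E'
from h import *
im=cv2.imread("pics/top0.png")[:,:,::-1].copy();hsv=cv2.cvtColor(im,cv2.COLOR_RGB2HSV)
P=lambda u,v,z:np.round(cast(C,u,v,z),3)
print("head px",im[333,225],im[300,207],im[360,210],"table",im[200,150],im[300,150],"base",im[230,310],"bumper",im[310,180])
print("posttop",P(285,212,.262),"copper base circle",P(292,228,.0))
H,S,V=hsv[...,0].astype(int),hsv[...,1],hsv[...,2]
red=((H<12)|(H>172))&(S>90)&(V>50); gr=(H>65)&(H<95)&(S>90)
for u,v in((210,220),(370,237),(322,342)):
    w=np.zeros(red.shape,bool);w[v-42:v+42,u-42:u+42]=1
    (g,rad)=cv2.minEnclosingCircle(np.argwhere(gr&w)[:,::-1].astype(np.float32))
    (c,rr)=cv2.minEnclosingCircle(np.argwhere(red&w&(np.hypot(*(np.indices(red.shape)-np.array([v,u])[:,None,None]))<30))[:,::-1].astype(np.float32))
    print(u,v,"green",g,rad,"red",c,rr,"centre@70",P(*c,.07), P(*g,.1))
blk=(V<60)&(S<80);n,l,st,ce=cv2.connectedComponentsWithStats(blk.astype(np.uint8))
for k in range(1,n):
    if st[k,4]>150 and st[k,4]<6000: print("black",st[k].tolist(),ce[k],P(*ce[k],.225))
for nm,p,z in(("flask",(455,243),.0),("tumbler",(480,308),.05),("mbox",(424,352),.02)):print(nm,P(*p,z))
crop=cv2.resize(im[160:400,150:470],(800,600),interpolation=cv2.INTER_CUBIC);cv2.imwrite("pics/crop.png",crop[:,:,::-1])
E
```

```text
head px [158 161 154] [146 149 148] [165 167 158] table [159 155 132] [121 127 110] base [158 160 143] bumper [31 33 29]
posttop [ 0.68  -0.035  0.262] copper base circle [ 0.688 -0.032  0.   ]
210 220 green (208.0, 218.5) 24.96507453918457 red (211.73529052734375, 221.38235473632812) 15.81832218170166 centre@70 [0.69  0.144 0.07 ] [0.692 0.146 0.1  ]
370 237 green (370.3168640136719, 234.77105712890625) 25.23103141784668 red (368.7987365722656, 237.315185546875) 15.801979064941406 centre@70 [ 0.659 -0.208  0.07 ] [ 0.66 -0.21  0.1 ]
322 342 green (320.5, 342.0) 34.94648742675781 red (321.3174743652344, 341.3730163574219) 21.88004493713379 centre@70 [ 0.428 -0.105  0.07 ] [ 0.428 -0.104  0.1  ]
black [440, 223, 42, 36, 931] [458.53598281 241.92373792] [ 0.631 -0.377  0.225]
black [162, 286, 40, 57, 889] [181.27221597 313.3408324 ] [0.484 0.165 0.225]
black [234, 324, 44, 58, 1112] [255.7176259  352.91546763] [0.41  0.018 0.225]
flask [ 0.657 -0.415  0.   ]
tumbler [ 0.505 -0.459  0.05 ]
mbox [ 0.405 -0.337  0.02 ]
```

View pics/crop.png

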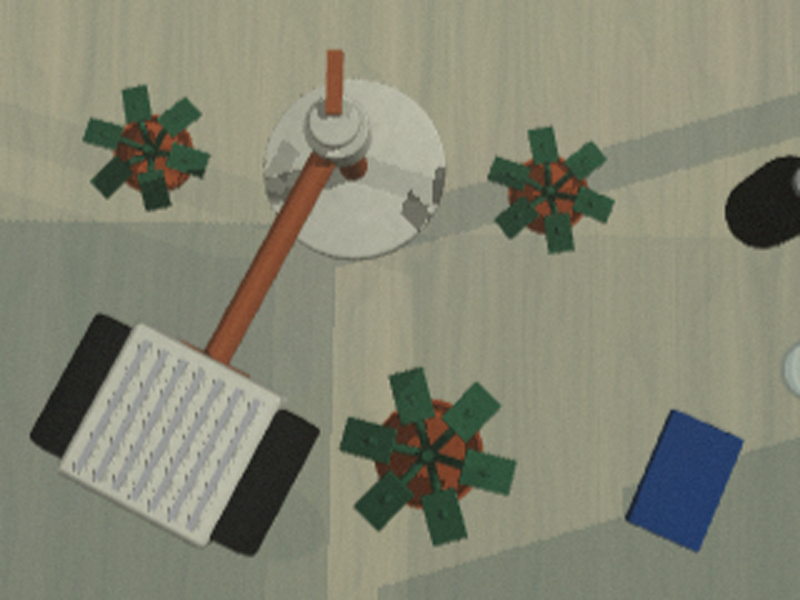

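The crop shows the pot at crop (430,455), with leaves clearly wider than the two small plants, so (322,342) is the one meant. Pivot is about (.687,-.032), plant centre (.428,-.105), the head now at angle -0.475 and the target at +0.275 in world axes. I'll move to the left bumper now.

jog_arm(series=[[0.42, -0.55, -0.017, 0, 0, 0, 1], [0.42, -0.55, -0.017, 0, 0, 0, 1], [0.42, -0.55, -0.017, 0, 0, 0, 1], [0.42, -0.55, -0.017, 0, 0, 0, 1], [0.42, -0.55, -0.017, 0, 0, 0, 1], [0.42, -0.55, -0.017, 0, 0, 0, 1], [0.42, -0.55, -0.017, 0, 0, 0, 1], [0.42, -0.55, -0.017, 0, 0, 0, 1]])

```text
time: 0.9
position: [0.4201, 0.3318, 0.2176]
ee_rot: [[-0.965, 0.262, -0.0], [0.262, 0.965, 0.0], [0.0, 0.0, -1.0]]
ft_force: [0.3, 0.8, -0.3]
opening: 0.355
grip_force: 0.0
```

```bash
cat >> h.py <<'E'
PIV=np.array([.687,-.032])
UU,VV=np.meshgrid(np.arange(640),np.arange(480))
def theta(im=None,n=[0]):
    if im is None: im=r.read_camera("top")
    hsv=cv2.cvtColor(im,cv2.COLOR_RGB2HSV);H=hsv[...,0].astype(int)
    m=((H<14)|(H>172))&(hsv[...,1]>90)&(hsv[...,2]>60)
    T=np.array(C["extrinsics"]);f=240/np.tan(np.radians(C["fov_y"])/2)
    d=np.stack([(UU-C["cx"])/f,(VV-C["cy"])/f,np.ones_like(UU)],-1)@T[:3,:3].T
    p=T[:3,3]+d*((.22-T[2,3])/d[...,2])[...,None]
    q=p[...,:2]-PIV;rad=np.hypot(q[...,0],q[...,1]);th=np.arctan2(-q[...,1],-q[...,0])
    m&=(rad>.07)&(rad<.2)&(abs(th)<1.05)
    # strip: largest component
    if m.sum()<20: return None,0
    b=big(m)>0
    return np.median(th[b]),int(b.sum())
def contact(th,side,rc=.255,off=.114):
    u=np.array([-np.cos(th),-np.sin(th)]);l=np.array([-np.sin(th),np.cos(th)]);return PIV+rc*u+side*off*l
E
python3 - <<'E'
from h import *
print(theta(cv2.imread("pics/top0.png")[:,:,::-1].copy()),theta())
s=r.sense();print(s["time"],s["position"],s["opening"],np.round(s["dq"],2));print(contact(-.475,1),contact(.2,-1),contact(.275,-1))
E
```

```text
(np.float64(-0.47297007885762404), 717) (np.float64(-0.4738145725513794), 715)
0.95 [0.42510698 0.32451254 0.2176163 ] 0.31079133235769885 [-0.05  0.01 -0.02 -0.01  0.02  0.01 -0.17]
[0.51236694 0.18600067] [ 0.45973133 -0.19438827] [ 0.47253793 -0.21096094]
```

jog_arm(series=[[0.117, -0.157, -0.005, 0, 0, 0, 1], [0.117, -0.157, -0.005, 0, 0, 0, 1], [0.117, -0.157, -0.005, 0, 0, 0, 1], [0.117, -0.157, -0.005, 0, 0, 0, 1], [0.115, -0.1615, -0.005, 0, 0, 0, 1], [0.113, -0.166, -0.005, 0, 0, 0, 1], [0.111, -0.1705, -0.005, 0, 0, 0, 1], [0.109, -0.175, -0.005, 0, 0, 0, 1]])

```text
time: 1.75
position: [0.5058, 0.1944, 0.2137]
ee_rot: [[-0.966, 0.26, -0.0], [0.26, 0.966, 0.0], [0.0, 0.0, -1.0]]
ft_force: [0.4, 0.4, 0.4]
opening: 0.002
grip_force: 0.0
```

```bash
python3 - <<'E'
from h import *
print(theta());s=r.sense();print(s["time"],s["position"],s["ft_force"],contact(-.475,1))
E
```

```text
(np.float64(-0.4729420525503254), 722)
1.8 [0.50574182 0.19359445 0.21370476] [ 0.32865287 -0.4518013   0.31302458] [0.51236694 0.18600067]
```

jog_arm(series=[[-0.002, -0.0045, 0, 0, 0, 0, 1], [-0.004, -0.009, 0, 0, 0, 0, 1], [-0.006, -0.0135, 0, 0, 0, 0, 1], [-0.008, -0.018, 0, 0, 0, 0, 1], [-0.01, -0.0225, 0, 0, 0, 0, 1], [-0.012, -0.027, 0, 0, 0, 0, 1], [-0.014, -0.0315, 0, 0, 0, 0, 1], [-0.016, -0.036, 0, 0, 0, 0, 1]])

```text
time: 2.6
position: [0.4936, 0.1645, 0.2136]
ee_rot: [[-0.965, 0.262, -0.0], [0.262, 0.965, -0.0], [0.0, -0.0, -1.0]]
ft_force: [0.7, 0.3, -0.2]
opening: 0.002
grip_force: 0.1
```

```bash
python3 - <<'E'
from h import *
t=theta();s=r.sense();print(t,s["time"],s["position"],s["ft_force"],contact(t[0],1))
E
```

```text
(np.float64(-0.3875469328175424), 721) 2.65 [0.49347043 0.16387239 0.21366157] [ 0.79437654 -0.13891842  0.25890281] [0.49399378 0.16991483]
```

jog_arm(series=[[-0.002, -0.0047, 0, 0, 0, 0, 1], [-0.004, -0.0094, 0, 0, 0, 0, 1], [-0.006, -0.014, 0, 0, 0, 0, 1], [-0.008, -0.0185, 0, 0, 0, 0, 1]])

```text
time: 3.05
position: [0.4872, 0.1497, 0.2136]
ee_rot: [[-0.965, 0.262, -0.0], [0.262, 0.965, -0.0], [0.0, -0.0, -1.0]]
ft_force: [-0.4, 0.3, -0.3]
opening: 0.003
grip_force: 0.0
```

```bash
python3 - <<'E'
from h import *
for i in (0,1):
    t=theta();s=r.sense();print(t,s["time"],s["position"],s["ft_force"],contact(t[0],1))
E
```

```text
(np.float64(-0.26109704361007136), 727) 3.1 [0.48704078 0.14910268 0.21364071] [-0.45181665 -0.7082399   0.03138103] [0.47007065 0.14396209]
(np.float64(-0.2474185825408696), 726) 3.15 [0.48720168 0.14947393 0.21370995] [ 0.28042561  1.17391628 -0.15631535] [0.46768412 0.14097846]
```

jog_arm(series=[[0, 0, 0.0625, 0, 0, 0, 1], [0, -0.035, 0.106, 0, 0, 0.02, 1], [0, -0.096, 0.106, 0, 0, 0.05, 1], [-0.004, -0.157, 0.106, 0, 0, 0.08, 1], [-0.008, -0.218, 0.106, 0, 0, 0.11, 1], [-0.012, -0.279, 0.106, 0, 0, 0.14, 1], [-0.016, -0.34, 0.106, 0, 0, 0.16, 1], [-0.02, -0.4, 0.106, 0, 0, 0.16, 1]])

```text
time: 3.95
position: [0.4709, -0.1719, 0.2988]
ee_rot: [[-0.971, -0.238, 0.001], [-0.238, 0.971, 0.0], [-0.001, -0.0, -1.0]]
ft_force: [1.6, -0.2, 0.3]
opening: 0.006
grip_force: 0.0
```

```bash
python3 - <<'E'
from h import *
t=theta();s=r.sense();print(t,s["time"],s["position"],s["ft_force"],contact(t[0],-1))
E
```

```text
(np.float64(-0.019375710600332507), 719) 4.0 [ 0.4695466  -0.17922118  0.2991358 ] [-3.83510762 -6.29196634 -1.6552152 ] [ 0.42983917 -0.1410381 ]
```

jog_arm(series=[[-0.011, -0.003, -0.053, 0, 0, 0, 1], [-0.0225, -0.006, -0.106, 0, 0, 0, 1], [-0.0225, -0.006, -0.106, 0, 0, 0, 1]])

```text
time: 4.3
position: [0.4501, -0.1744, 0.2101]
ee_rot: [[-0.972, -0.234, -0.007], [-0.234, 0.972, 0.0], [0.007, 0.002, -1.0]]
ft_force: [0.0, 1.2, 0.1]
opening: 0.006
grip_force: 0.0
```

```bash
python3 - <<'E'
from h import *
t=theta();s=r.sense();print(t,s["time"],s["position"],s["ft_force"],contact(t[0],-1,.255,.113),contact(.17,-1,.255,.113))
E
```

```text
(np.float64(0.07168385238832384), 718) 4.35 [ 0.45216728 -0.1746783   0.21285262] [-0.08992508 -0.0662547  -0.23230603] [ 0.44074823 -0.16297353] [ 0.45479349 -0.18651258]
```

jog_arm(series=[[0.0009, -0.0042, 0, 0, 0, 0, 1], [0.0018, -0.0082, 0, 0, 0, 0, 1], [0.0027, -0.0122, 0, 0, 0, 0, 1], [0.0036, -0.0162, 0, 0, 0, 0, 1], [0.0045, -0.0202, 0, 0, 0, 0, 1], [0.0054, -0.0242, 0, 0, 0, 0, 1], [0.0063, -0.0282, 0, 0, 0, 0, 1], [0.0072, -0.0322, 0, 0, 0, 0, 1]])

```text
time: 5.15
position: [0.4591, -0.2008, 0.2136]
ee_rot: [[-0.972, -0.235, -0.0], [-0.235, 0.972, -0.0], [0.0, -0.0, -1.0]]
ft_force: [-0.7, -0.1, -1.2]
opening: 0.005
grip_force: 0.1
```

```bash
python3 - <<'E'
from h import *
t=theta();s=r.sense();print(t,s["time"],s["position"],s["ft_force"],contact(t[0],-1,.255,.113))
E
```

```text
(np.float64(0.23184170006023355), 717) 5.2 [ 0.45918255 -0.20125276  0.2136596 ] [ 0.51463973 -1.21981518  1.26604017] [ 0.4647866  -0.20056811]
```

jog_arm(series=[[0.0009, -0.004, 0, 0, 0, 0, 1], [0.0018, -0.008, 0, 0, 0, 0, 1]])

```text
time: 5.4
position: [0.4606, -0.2071, 0.2136]
ee_rot: [[-0.972, -0.236, -0.0], [-0.236, 0.972, 0.0], [0.0, 0.0, -1.0]]
ft_force: [-0.3, -0.3, -0.3]
opening: 0.005
grip_force: 0.0
```

```bash
python3 - <<'E'
from h import *
for i in (0,1):
    t=theta();s=r.sense();print(t,s["time"],s["position"],s["ft_force"],contact(t[0],-1,.255,.113))
E
```

```text
(np.float64(0.2332011373802916), 717) 5.45 [ 0.46064994 -0.20756453  0.21364799] [-0.71650555  0.39446173 -0.10055441] [ 0.46501597 -0.20087004]
(np.float64(0.23317333432473727), 713) 5.5 [ 0.4605635  -0.20735702  0.21362159] [-0.10013982 -0.11607516  0.35986974] [ 0.46501127 -0.20086386]
```

The boom has come to rest at 0.233 against a target of about 0.275, which is roughly 11 mm short and inside 30 mm. I'll retreat away from the bumper.

jog_arm(series=[[0.005, -0.02, 0, 0, 0, 0, 1], [0.015, -0.06, 0, 0, 0, 0, 1], [0.02, -0.1, 0.04, 0, 0, 0, 1], [0.02, -0.12, 0.1, 0, 0, 0, 1], [0.02, -0.12, 0.12, 0, 0, 0, 1]])

```text
time: 6.0
position: [0.4767, -0.3063, 0.3134]
ee_rot: [[-0.973, -0.232, 0.003], [-0.232, 0.973, -0.003], [-0.002, -0.003, -1.0]]
ft_force: [-0.6, 1.0, -0.6]
opening: 0.006
grip_force: 0.0
```

```bash
python3 - <<'E'
from h import *
im=r.read_camera("top");t=theta(im)
hsv=cv2.cvtColor(im,cv2.COLOR_RGB2HSV);blk=((hsv[...,2]<60)&(hsv[...,1]<80)).astype(np.uint8)
n,l,st,ce=cv2.connectedComponentsWithStats(blk)
for k in range(1,n):
    if 150<st[k,4]<6000: print(st[k].tolist(),cast(C,*ce[k],.225).round(3))
u=np.array([-np.cos(t[0]),-np.sin(t[0])]);h=PIV+.27*u;print(t,r.sense()["time"],r.sense()["position"],"head",h,"err",np.linalg.norm(h-[.428,-.105]))
cv2.imwrite("pics/end.png",im[:,:,::-1])
E
```

```text
[440, 223, 42, 36, 925] [ 0.631 -0.377  0.225]
[384, 269, 73, 92, 1431] [ 0.478 -0.283  0.225]
[488, 303, 34, 54, 160] [ 0.448 -0.465  0.225]
[341, 308, 29, 58, 999] [ 0.444 -0.174  0.225]
[259, 326, 28, 59, 967] [ 0.406 -0.014  0.225]
(np.float64(0.2332011373802916), 715) 6.05 [ 0.47735293 -0.30533578  0.31422954] head [ 0.42430846 -0.09439516] err 0.011228982695840554
```

View pics/end.png

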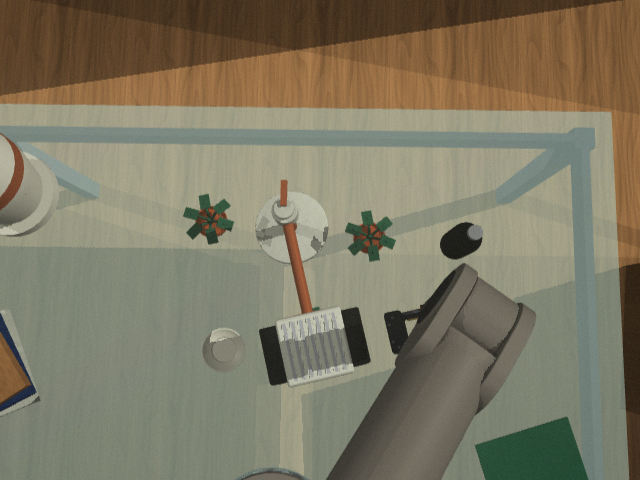

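The picture shows the head at (316,346), still and over the plant, with the gripper clear on its right at (397,330). Both the tube angle and the bumper midpoint put the head 11 mm from the plant centre. I'll hold still for the 3 s dwell.

jog_arm(series=[[0, 0, 0, 0, 0, 0, 1], [0, 0, 0, 0, 0, 0, 1], [0, 0, 0, 0, 0, 0, 1], [0, 0, 0, 0, 0, 0, 1], [0, 0, 0, 0, 0, 0, 1], [0, 0, 0, 0, 0, 0, 1], [0, 0, 0, 0, 0, 0, 1], [0, 0, 0, 0, 0, 0, 1]])

```text
time: 6.85
position: [0.4765, -0.3029, 0.3096]
ee_rot: [[-0.972, -0.236, -0.0], [-0.236, 0.972, -0.0], [0.0, -0.0, -1.0]]
ft_force: [-0.5, -0.3, 0.4]
opening: 0.006
grip_force: 0.0
```

jog_arm(series=[[0, 0, 0, 0, 0, 0, 1], [0, 0, 0, 0, 0, 0, 1], [0, 0, 0, 0, 0, 0, 1], [0, 0, 0, 0, 0, 0, 1], [0, 0, 0, 0, 0, 0, 1], [0, 0, 0, 0, 0, 0, 1], [0, 0, 0, 0, 0, 0, 1], [0, 0, 0, 0, 0, 0, 1]])

```text
time: 7.65
position: [0.4765, -0.3029, 0.3096]
ee_rot: [[-0.972, -0.236, -0.0], [-0.236, 0.972, -0.0], [0.0, -0.0, -1.0]]
ft_force: [0.1, -0.9, -0.1]
opening: 0.009
grip_force: 0.0
```

jog_arm(series=[[0, 0, 0, 0, 0, 0, 1], [0, 0, 0, 0, 0, 0, 1], [0, 0, 0, 0, 0, 0, 1], [0, 0, 0, 0, 0, 0, 1], [0, 0, 0, 0, 0, 0, 1], [0, 0, 0, 0, 0, 0, 1], [0, 0, 0, 0, 0, 0, 1], [0, 0, 0, 0, 0, 0, 1]])

```text
time: 8.45
position: [0.4765, -0.303, 0.3096]
ee_rot: [[-0.972, -0.236, -0.0], [-0.236, 0.972, -0.0], [0.0, -0.0, -1.0]]
ft_force: [-0.4, -0.4, 0.1]
opening: 0.003
grip_force: 0.0
```

jog_arm(series=[[0, 0, 0, 0, 0, 0, 1], [0, 0, 0, 0, 0, 0, 1], [0, 0, 0, 0, 0, 0, 1], [0, 0, 0, 0, 0, 0, 1], [0, 0, 0, 0, 0, 0, 1], [0, 0, 0, 0, 0, 0, 1], [0, 0, 0, 0, 0, 0, 1], [0, 0, 0, 0, 0, 0, 1]])

```text
time: 9.25
position: [0.4766, -0.3029, 0.3096]
ee_rot: [[-0.972, -0.236, 0.0], [-0.236, 0.972, -0.0], [-0.0, -0.0, -1.0]]
ft_force: [-0.4, -0.3, -0.2]
opening: 0.009
grip_force: 0.0
```

```bash
python3 - <<'E'
from h import *
t=theta();print(t,r.sense()["time"])
if abs(t[0]-.2332)<.02: print(r.sign_off())
E
```

```text
(np.float64(0.23318723585251444), 718) 9.3
the job is handed in; nothing more can be done
None
```

The job is handed in at 9.3 s: the lamp head stands still and untouched about 11 mm (by camera) from the plant's centre, and it had not moved for over 3 s.

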